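# Set the microscope lamp to step four and switch it on

### The job

Set the microscope lamp to step four and switch it on: with a fingertip, push the console's pointer lever round, click by click, until it rests pointing at the fourth bar clockwise from the round dot (the dot is off and is not counted); only then press the round push-button fully down and let it go. Push gently and never pinch the lever; do not lift the console or shove it about, and leave the jar, the dish and the slide box alone.

Things in the scene. Friction and masses are not known exactly. Their poses are not given: they have to be found in the camera images.
- console: cream lamp console, a flat box 150 mm deep (x) by 250 mm wide (y) by 65 mm high, about 0.9 kg, loose on four rubber feet; a shove over about 5 N slides it. Origin at the centre of its underside, z up; the front (-x) has seven dark vent slots and roughly faces the robot. Dial on the left half of the top (+y), push-button on the right half (-y).
- dial_centre (a point): point on the console's flat top face (65 mm above the bench) on the selector's vertical axis; axes as the console's (x to its back, y to its left, z up). A grey disc of 60 mm radius round it carries seven dark marks 52 mm from the axis, 45 degrees apart: a round dot (off), then clockwise six radial bars, steps 1 to 6. Step 3 points to +x (straight back), step 4 far right.
- off_dot (a point): the round dot (off, 9 mm across) on the top face, 52 mm from the dial's centre, near left: 135 degrees counter-clockwise from the console's +x as seen from above; axes as the console's
- selector (a joint): angle of the pointer lever in rad, clockwise seen from above: 0 = at the dot, pi/4 more for each bar, step 4 = 3.14, end stop just past step 6 = 4.71. A sprung ball clicks it into each mark: 1 to 2 N at 35 mm from the axis turns it; past half-way between two marks it snaps on to the next by itself and stays. It starts at or near the dot, step 1 or step 2 (rarely hung between two).
- lever_hub (a point): point on the selector's axis, 15 mm above the top face; x along the lever to its pointing end, z up. Black hub of 19 mm radius, 13 mm high; black lever 14 mm wide (9 mm at the tip), its top 29 mm above the top face, from 18 mm behind the axis to 41 mm in front, with a white line on top along the pointing end.
- lever_tip (a point): middle of the lever's pointing end face, 41 mm from the axis and 15 mm above the top face; its x axis points outwards along the lever, z up
- button (a joint): travel of the push-button in m: 0 up, 0.006 fully down; a spring lifts it again; fully down takes 5 N
- button_top (a point): centre of the top of the grey round push-button cap, 28 mm across, standing in a black round housing on the top face at the right of the console, 140 mm to the console's -y of the selector's axis; pressed straight down
- jar_mid (a point): centre of an amber jar, 48 mm across, 75 mm high, standing loose 90 mm or more left of the selector's axis; bystander
- dish_mid (a point): centre of a glass dish, 90 mm across, 18 mm high, standing loose right of the console; bystander
- slidebox_mid (a point): centre of a black slide box, 60 by 100 by 35 mm high, standing loose behind the console; bystander

How it is judged:
On the way, in this order (a step that is already met when the one before it is completed fails the run):
1. the lever rests at step four (value of joint selector between 2.98 and 3.3 rad and velocity of joint selector between -0.3 and 0.3 rad/s), for 0.3 s.
2. the push-button is pressed down with the lever at step four (value of joint button above 0.0045 m and value of joint selector between 2.98 and 3.3 rad), for 0.02 s.
At the end, for the whole second after the job is handed in: The lever points at step four (within 0.16 rad), the button has come up again, the console stands flat within 40 mm of where it was, and the jar, dish and slide box are within 30 mm of where they were (value of joint selector between 2.98 and 3.3 rad and value of joint button below 0.0015 m and height (world z) of console below 0.005 m and angle between console's own z axis and vertical below 0.05 rad and distance of console from where it was at the start of the episode below 0.04 m and linear speed of console below 0.02 m/s and distance of each of jar_mid, dish_mid, slidebox_mid from where it was at the start of the episode below 0.03 m); the robot touches nothing.
It fails at once if the button is pressed while the lever is not at step four (value of joint button above 0.003 m and (value of joint selector below 2.9 rad or value of joint selector above 3.38 rad)).
It fails at once if the lever is pinched or forced (more than 18 N) (contact force between the fingers and selector above 18 N).
It fails at once if the console is lifted or tipped (height (world z) of console above 0.01 m or angle between console's own z axis and vertical above 0.1 rad).
It fails at once if the console is shoved more than 40 mm (distance of console from where it was at the start of the episode above 0.04 m).
It fails at once if a bystander is knocked or carried off (distance of any of jar_mid, dish_mid, slidebox_mid from where it was at the start of the episode above 0.03 m).
It also fails if it takes over 58 s, if anything falls off the work surface, if the arm or the gripper's body presses on something with over 40 N, if the wrist force passes 120 N, or if a joint passes its speed limit or range.

### The arm

A 6-joint arm with a two-finger parallel gripper is mounted at the origin on the work surface. World frame = base frame: x ahead of the robot, y to its left, z up, the work surface at z = 0. Lengths are in m, angles in rad, forces in N, time in s.
With the tool pointing down it reaches from about 0.35 to 0.975 m from the base axis. Payload 4.9 kg.
Tool frame: the origin (TCP) lies on the centre line of the jaws, within the pads' length; the fingertips stand 14 mm ahead of it and the grasp point (between the pads) lies 5 mm behind it; x points along the fingers, z is the direction in which the jaws open and shut, and the axes are right-handed (so a half turn about x gives the same grasp; the last joint's range is limited). The gripper opens to 85 mm and grips with 20 to 120 N. Pads are 22 mm wide; open, the fingers measure 114 mm over their backs; the gripper's body (76 mm by 85 mm) begins 54 mm behind the grasp point. The pads swing forward as they close: fully open they stand 13 mm farther back than shut.
Start: joints at [-1.433, 0.053, 1.613, -0, 1.476, -0.119], TCP at [0.159, -0.604, 0.224] pointing down, gripper open.
Joint ranges: [-3.01, 3.01], [-1.01, 2.22], [0.06, 2.58], [-1.02, 4.17], [0.09, 2.62], [-3.14, 3.14]. Speed limits (rad/s): [2.57, 2.57, 3.14, 3.14, 3.14, 3.14].

### API

Orientations are given as a rotation vector (axis times angle).
In Python, from station import ctrl gives the robot as it stands.
- The arm moves only by the tool move_arm, never from a script. Its argument "increments" is a list that holds one entry, the list of rows, each a list of 4 numbers: the shift along the tool's x, y, z in units of 25 cm (1.0 is 25 cm), then the turn about the tool's x in units of 90 degrees (1.0 is 90 degrees). A call has 1 to 20 rows; each row shifts and turns the commanded pose from where the row before left it, along the tool's axes as they then stand; what a row does not reach is not made up. A row lasts 1/12 s, in which the tool goes at most 41.7 mm and 7.16 degrees, less where a joint would pass 70% of its speed; a pose out of reach is approached as far as the arm can. A call with a number of a shift or a turn outside -1 to 1 is refused whole. A call with a gripper value outside its range is refused whole. "gripper" is the closure, from 0 (fully open) to 1 (shut), set as the call begins (left out, the last holds). The fingers move at their own pace and stop on an object; "squeeze" is the grip in N (left out, the last holds). Time passes only in rows, so rows that do not move let the fingers close. It gives the time, the measured TCP pose, the force and the opening at its end, in the units of the state.
- ctrl.get_obs(): the state, without advancing time (a new reading comes with each control period).
- ctrl.get_image(name): name is "side" or "top" or "wrist"; returns a dict with "pixels" (384x512x3 uint8, red, green, blue), "depth" (384x512 float32, m along the optical axis (not along the pixel's ray), 0 where there is no reading), "K" (3x3 intrinsics, pixels), "extrinsics" (4x4, takes a point from camera to world coordinates); the wrist camera has in their place "tool_from_camera" (4x4, takes a point from camera to tool coordinates, whose origin is the TCP and whose axes are the tool frame's). Camera axes: x right, y up, looking along -z (the intrinsics and any distortion apply to the point x, -y, -z); pixel columns grow to the right and rows downward; lengths in m; the calibration is good to about 2 mm. A picture is of the moment at which its call begins: read the wrist's pose just before it.
- ctrl.finish_job(): hands the job in, once; it reports no verdict.
Trained networks look in the newest picture that a camera, given by its name, has taken for a name from the list of things; names that differ only in an ending like _2 or _b are one class to them, and where a whole thing is asked for, a point or a joint stands for the part that bears it (a point fixed in the world has none). Each returns a list of dicts, best first, with "score" (0 to 1); they miss things now and then, are a little off and sometimes report something else, mostly with a low value. They report only what shows in the picture. A call takes as long as a camera call.
- ctrl.trace(camera, target): "region" (384x512 bool, what is visible of it) and "pixel" ([row, column] in pixels, amid what is visible of it).
The state is a dict: "t": time; "q": joint angles; "dq": joint speeds; "effort": joint torques, N m; "tool_pos": TCP position; "tool_rot": TCP orientation; "contact_force": force on the tool from outside, world axes, zero at the start; "wrist_torque": the same for the moment, N m; "opening": finger opening in m.
Only numpy, scipy, OpenCV 4.12 (cv2) and the standard library are available. Lean on these libraries where they do the work, as an engineer would, in place of code of your own. Each camera call takes 0.05 s, during which the arm holds its last target. There are 200 camera calls.

## Working session

There is one attempt and no reset: what is moved stays moved. The work goes in short steps, Python scripts to look and compute and a tool call to move; the robot and the scene stay as the last step left them, time stands still between calls to the robot, and variables do not carry over. Pictures are saved under pics/ and viewed, about 8 in all and at most 12, crops included, and the job is handed in when it is done.

Besides the shell and the picture viewer there is one more tool, called after "Call:" in YAML: its name, and indented under it one key for each argument. move_arm: Moves the arm, as the interface text tells. Shifts and turns lie within -1 to 1; 1 stands for 25 cm of shift or 90 degrees of turn. Its arguments: {"type":"object","properties":{"increments":{"type":"array","items":{"type":"array","items":{"type":"array","items":{"type":"number","minimum":-1,"maximum":1}}}},"gripper":{"type":"number"},"squeeze":{"type":"number"}},"required":["increments"]}

```bash
mkdir -p pics; ls; cat > h.py <<'E'
from station import ctrl
import numpy as np, cv2
from scipy.spatial.transform import Rotation as R
def world(im,rc,z=None):
    K=im["K"];E=np.array(im["extrinsics"]);r,c=rc
    d=np.array([(c-K[0][2])/K[0][0],-(r-K[1][2])/K[1][1],-1.0])
    D=E[:3,:3]@d;o=E[:3,3]
    if z is None: return o+D*im["depth"][int(round(r)),int(round(c))]
    return o+D*(z-o[2])/D[2]
def save(im,n,crop=None,s=1):
    p=im["pixels"][:,:,::-1]
    if crop: p=p[crop[0]:crop[1],crop[2]:crop[3]]
    cv2.imwrite("pics/"+n,cv2.resize(p,None,fx=s,fy=s,interpolation=cv2.INTER_CUBIC))
E
python3 - <<'E'
from h import *
o=ctrl.get_obs();print({k:np.round(v,3) for k,v in o.items()}, R.from_rotvec(o["tool_rot"]).as_matrix().round(3))
im=ctrl.get_image("top");save(im,"top.png",s=1.5)
for n in ["console","dial_centre","off_dot","lever_hub","lever_tip","button_top","jar_mid","dish_mid","slidebox_mid"]:
    for t in ctrl.trace("top",n)[:2]:
        print(n,round(t["score"],2),np.round(t["pixel"],1),t["region"].sum(),world(im,t["pixel"]).round(4))
E
```

```text
pics
{'t': np.float64(0.0), 'q': array([-1.433,  0.053,  1.614,  0.   ,  1.476, -0.119]), 'dq': array([-0.001,  0.001,  0.   , -0.   , -0.001, -0.001]), 'effort': array([ 1.0000e-03, -3.9368e+01, -3.7017e+01,  0.0000e+00,  7.0000e-03,
        0.0000e+00]), 'tool_pos': array([ 0.159, -0.604,  0.223]), 'tool_rot': array([ 1.019,  1.321, -1.017]), 'contact_force': array([-0.87 ,  0.106, -0.779]), 'wrist_torque': array([ 0.03 , -0.008, -0.012]), 'opening': np.float64(0.086)} [[-0.     0.967  0.254]
 [ 0.002  0.254 -0.967]
 [-1.     0.    -0.002]]
console 0.96 [198.1 315.2] 5856 [ 0.5941 -0.0983  0.0662]
dial_centre 0.7 [201.6 314.9] 5922 [ 0.5852 -0.0979  0.0656]
dial_centre 0.19 [183.9 348. ] 109 [ 0.6315 -0.1759  0.0856]
off_dot 0.78 [200.4 315.4] 5977 [ 0.5878 -0.0986  0.0686]
off_dot 0.54 [234.7 254.5] 309 [0.4915 0.0478 0.0756]
lever_hub 0.79 [209.7 295.6] 225 [ 0.5566 -0.0481  0.0947]
lever_tip 0.74 [208.5 292.7] 217 [ 0.5591 -0.0409  0.0941]
button_top 0.68 [185.8 346.5] 106 [ 0.6261 -0.172   0.0869]
jar_mid 0.77 [235.5 254.6] 313 [0.4897 0.0475 0.0743]
jar_mid 0.5 [203.3 316.1] 5969 [ 0.5808 -0.1008  0.0673]
dish_mid 0.91 [169.  383.4] 822 [ 0.6984 -0.2879  0.0086]
dish_mid 0.19 [199.8 317. ] 5959 [ 0.5904 -0.1031  0.0647]
```

View pics/top.png

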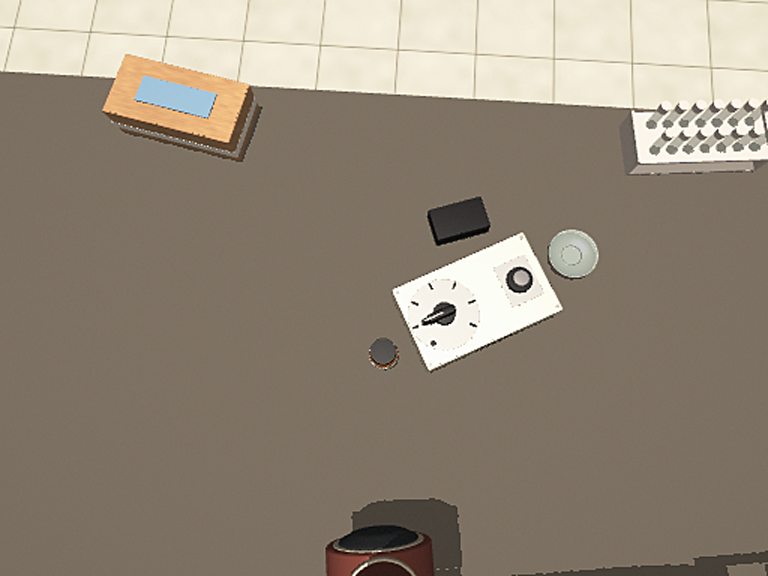

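```bash
python3 - <<'E'
from h import *
im=ctrl.get_image("top");save(im,"topc.png",(140,270,225,425),4)
# console top face points from depth
H,W=im["depth"].shape
P=np.array([[world(im,(r,c)) for c in range(225,425)] for r in range(140,270)])
z=P[...,2];m=((z>.058)&(z<.072)).astype(np.uint8)
m=cv2.morphologyEx(m,cv2.MORPH_CLOSE,np.ones((9,9),np.uint8))
m=cv2.morphologyEx(m,cv2.MORPH_OPEN,np.ones((5,5),np.uint8))
n,l,s,_=cv2.connectedComponentsWithStats(m);k=1+s[1:,4].argmax()
pts=P[l==k][:,:2]
print(cv2.minAreaRect((pts*1000).astype(np.float32)))
for nm in ["lever_hub","button_top"]:
    t=ctrl.trace("top",nm)[0];print(nm)
    Q=np.array([world(im,p) for p in np.argwhere(t["region"])]);print(Q[:,2].min(),np.median(Q[:,2]),Q[:,2].max())
    top=Q[Q[:,2]>np.percentile(Q[:,2],90)-.006];print(cv2.minAreaRect((top[:,:2]*1000).astype(np.float32)),top.mean(0))
print(ctrl.get_image("top")["K"])
E
```

```text
((568.5386962890625, -69.58544921875), (172.7877197265625, 343.3729248046875), 33.7299690246582)
lever_hub
0.06833429728580065 0.09091042902428148 1.0143843157053969
((494.0657043457031, -6.3415374755859375), (35.19697189331055, 192.689697265625), 60.84437942504883) [ 0.55712648 -0.0417434   0.10235553]Traceback (most recent call last):
  File "<stdin>", line 13, in <module>
IndexError: list index out of range
```

View pics/topc.png

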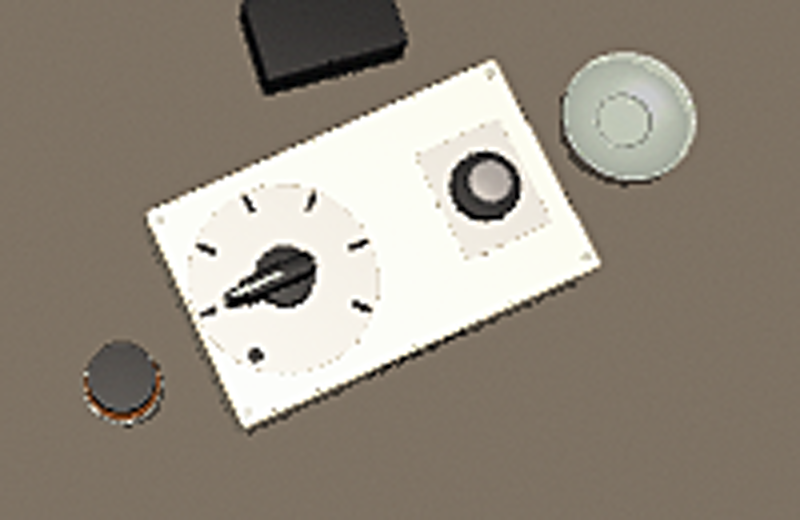

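The lever points at step 1 (crop 228,300). The dot is at crop (255,355), and the step 4 bar is at (311,201). The jar is at the lower left, the slide box behind and the dish on the right. Next I compute the geometry from the marks.

```bash
cat >> h.py <<'E'
def fit(im,cropmarks,r0,c0,s):
    # marks dot,1..6 in crop px -> centre, yaw
    W=np.array([world(im,((y+.5)/s-.5+r0,(x+.5)/s-.5+c0),.065)[:2] for x,y in cropmarks])
    a=np.radians(135-45*np.arange(7));L=.052*np.c_[np.cos(a),np.sin(a)]
    Lm,Wm=L.mean(0),W.mean(0);U,S,Vt=np.linalg.svd((L-Lm).T@(W-Wm));Rm=Vt.T@U.T
    c=Wm-Rm@Lm;return c,np.arctan2(Rm[1,0],Rm[0,0]),(W-c-L@Rm.T)
E
python3 - <<'E'
from h import *
im=ctrl.get_image("top")
c,y,e=fit(im,[(255,355),(208,313),(205,248),(250,203),(311,201),(358,244),(362,306)],140,225,4)
print(c.round(4),np.degrees(y),np.abs(e).max())
Rm=np.array([[np.cos(y),-np.sin(y)],[np.sin(y),np.cos(y)]])
print("button pred",c+Rm@[0,-.14])
f=lambda x,yy,z:world(im,((yy+.5)/4-.5+140,(x+.5)/4-.5+225),z)
print("btn cap",f(489,181,.087),"corners",[f(*p,.065)[:2].round(3) for p in [(148,212),(495,60),(602,264),(247,430)]],"jar",f(122,378,.075))
s=ctrl.get_image("side");save(s,"side.png",s=1.5)
E
```

```text
[ 0.5634 -0.0501] 27.99339458794586 0.0011278345620079414
button pred [ 0.629122   -0.17374427]
btn cap [ 0.62845123 -0.17288381  0.087     ] corners [array([0.6  , 0.037]), array([ 0.715, -0.18 ]), array([ 0.585, -0.249]), array([ 0.467, -0.032])] jar [0.49305022 0.04641722 0.075     ]
```

Call:
move_arm:
  increments:
    - [[-0.018,0.12,-0.087,0],[-0.018,0.12,-0.087,0],[-0.018,0.12,-0.087,0],[-0.018,0.12,-0.087,0],[-0.018,0.12,-0.087,0],[-0.018,0.12,-0.087,0],[-0.018,0.12,-0.087,0],[-0.018,0.12,-0.087,0],[-0.018,0.12,-0.087,0],[-0.018,0.12,-0.087,0],[-0.018,0.12,-0.087,0],[-0.018,0.12,-0.087,0],[-0.018,0.12,-0.087,0],[-0.018,0.12,-0.087,0],[-0.018,0.12,-0.087,0],[-0.018,0.12,-0.087,0],[-0.018,0.12,-0.087,0],[-0.018,0.12,-0.087,0]]
  gripper: 1
  squeeze: 20

```text
t: 2.25
tool_pos: [0.5825, -0.0869, 0.3056]
tool_rot: [1.018, 1.319, -1.018]
contact_force: [1.3, -0.6, 0.2]
opening: 0.0003
```

```bash
cat >> h.py <<'E'
def wrist():
    o=ctrl.get_obs();im=ctrl.get_image("wrist")
    T=np.eye(4);T[:3,:3]=R.from_rotvec(o["tool_rot"]).as_matrix();T[:3,3]=o["tool_pos"]
    im["extrinsics"]=T@np.array(im["tool_from_camera"]);return o,im
E
python3 - <<'E'
from h import *
o,im=wrist();print({k:np.round(v,3) for k,v in o.items()})
M=R.from_rotvec(o["tool_rot"]).as_matrix();print(np.degrees(np.arctan2(M[1,1],M[0,1])))
save(im,"w1.png",s=1.5)
for n in ["console","lever_hub","lever_tip","button_top"]:
    for t in ctrl.trace("wrist",n)[:1]: print(n,t["score"],t["pixel"],world(im,t["pixel"]).round(4))
E
```

```text
{'t': np.float64(2.25), 'q': array([-0.274, -0.068,  1.599, -0.   ,  1.61 ,  1.039]), 'dq': array([ 0.712,  0.513, -0.571, -0.006,  0.054,  0.709]), 'effort': array([ -2.317, -37.998, -35.75 ,   0.112,   0.072,  -0.57 ]), 'tool_pos': array([ 0.583, -0.087,  0.306]), 'tool_rot': array([ 1.018,  1.319, -1.018]), 'contact_force': array([ 1.285, -0.629,  0.22 ]), 'wrist_torque': array([ 0.004, -0.054, -0.035]), 'opening': np.float64(0.0)}
14.73028574138837
console 0.96 [148.5, 271.8] [ 0.5915 -0.1028  0.0643]
lever_hub 0.81 [170.2, 213.9] [ 0.5582 -0.0461  0.093 ]
lever_tip 0.62 [167.6, 215.1] [ 0.5614 -0.0468  0.0935]
```

View pics/w1.png

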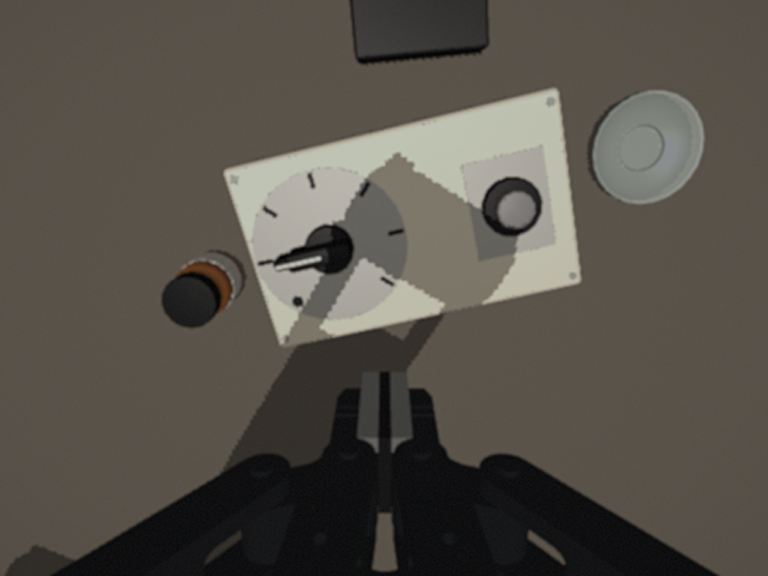

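The wrist view shows the lever (tip at 275,265) at step 1 and the button at (515,210). Next I check the heights and fit the marks from a settled picture.

```bash
python3 - <<'E'
from h import *
o,im=wrist();print(o["t"],o["tool_pos"],np.abs(o["dq"]).max())
o,im=wrist();print(o["t"],o["tool_pos"],np.abs(o["dq"]).max())
g=cv2.cvtColor(im["pixels"],cv2.COLOR_RGB2GRAY)
c=np.array([.5634,-.0501]);y=np.radians(28)
E=np.linalg.inv(im["extrinsics"]);K=np.array(im["K"])
def px(P):
    q=E@np.r_[P,1];return K[1,1]*(-q[1]/-q[2])+K[1,2],K[0,0]*(q[0]/-q[2])+K[0,2]
W=[]
for k in range(7):
    a=y+np.radians(135-45*k);P=np.r_[c+.052*np.r_[np.cos(a),np.sin(a)],.065]
    r,cc=px(P);r0,c0=int(r),int(cc);w=g[r0-8:r0+9,c0-8:c0+9].astype(float)
    wt=np.clip(np.median(w)*.7-w,0,None);i,j=np.mgrid[-8:9,-8:9]
    m=((wt*i).sum()/wt.sum()+r0,(wt*j).sum()/wt.sum()+c0);p=world(im,m,.065)
    W.append(p[:2]);print(k,(r,cc),m,np.round((p-P)*1000,1))
cap=np.array([world(im,(r,c)) for r in range(115,162) for c in range(318,366)])
b=np.array([.629,-.1737]);d=np.hypot(*(cap[:,:2]-b).T)
for lo in range(0,30,3):
    s=(d>=lo/1e3)&(d<(lo+3)/1e3);print(lo,s.sum(),np.percentile(cap[s,2],[10,50,90]).round(4) if s.any() else'')
t=cap[(cap[:,2]>np.median(cap[d<.009,2])-.003)];print("cap",cv2.minEnclosingCircle((t[:,:2]*1000).astype(np.float32)),t.mean(0))
E
```

```text
2.5 [ 0.58145226 -0.08865931  0.30500884] 0.02687589413086875
2.55 [ 0.58116382 -0.08918486  0.30494128] 0.014345668882522353
0 (np.float64(195.5289966856999), np.float64(197.67270057968625)) (np.float64(199.22177074422584), np.float64(196.71107784431138)) [-4.8  0.2  0. ]
1 (np.float64(169.11760148574183), np.float64(175.9655741703529)) (np.float64(172.88853790613717), np.float64(178.44124548736463)) [-3.7 -3.6  0. ]
2 (np.float64(135.01465467568684), np.float64(178.9914467641317)) (np.float64(139.26114957333763), np.float64(177.75205280953148)) [-5.   0.5  0. ]
3 (np.float64(113.70025149319571), np.float64(206.8763526085103)) (np.float64(117.4337637494022), np.float64(205.17560975609757)) [-4.4  1.   0. ]
4 (np.float64(119.56119609653227), np.float64(242.77665967528688)) (np.float64(123.50721847930703), np.float64(243.59221607314726)) [-3.9 -1.9  0. ]
5 (np.float64(148.51560720161885), np.float64(263.70875162842816)) (np.float64(152.6078830717623), np.float64(261.9169761590991)) [-5.1  0.8  0. ]
6 (np.float64(181.77387731101578), np.float64(258.0616581708492)) (np.float64(185.4522232734153), np.float64(256.1116367076632)) [-4.9  1.1  0. ]
0 26 [0.0844 0.0851 0.0861]
3 75 [0.0843 0.0851 0.0861]
6 130 [0.0821 0.0846 0.0858]
9 184 [0.0747 0.0841 0.0856]
12 225 [0.0744 0.0765 0.0854]
15 262 [0.0646 0.0752 0.085 ]
18 232 [0.0634 0.0744 0.076 ]
21 267 [0.0631 0.0738 0.0756]
24 230 [0.0628 0.0644 0.0752]
27 169 [0.0627 0.0636 0.0646]
cap ((639.886962890625, -127.0677719116211), 62.21228790283203) [ 0.62429037 -0.17145549  0.08979562]
```

Call:
move_arm:
  increments:
    - [[0,0,0,-0.074],[0,0,0,-0.074],[0,-0.04,-0.106,0],[0,-0.04,-0.106,0],[0,-0.04,-0.106,0],[0.15,0,0,0],[0.15,0,0,0],[0.15,0,0,0],[0.15,0,0,0],[0,0,0,0],[0,0,0,0],[0,0,0,0]]

```text
t: 3.6
tool_pos: [0.5188, -0.0335, 0.1576]
tool_rot: [0.843, 1.398, -0.841]
contact_force: [0.5, -0.1, 0.7]
opening: -0.0
```

```bash
cat >> h.py <<'E'
C=np.array([.561,-.050])
def st(ang,C=C):
    o=ctrl.get_obs();M=R.from_rotvec(o["tool_rot"]).as_matrix();a=np.radians(ang)
    u=np.r_[np.cos(a),np.sin(a)];v=np.r_[np.sin(a),-np.cos(a)];d=o["tool_pos"][:2]-C
    print("t",o["t"],"pos",o["tool_pos"].round(4),"yaw",np.degrees(np.arctan2(M[1,1],M[0,1])).round(1),"u,v",(d@u).round(4),(d@v).round(4),"polar",np.hypot(*d).round(4),np.degrees(np.arctan2(d[1],d[0])).round(1),"F",o["contact_force"].round(2),"q6",o["q"][5].round(2))
E
python3 - <<'E'
from h import *
st(118);o,im=wrist();save(im,"w2.png",s=1.5)
E
```

```text
t 3.6 pos [ 0.5188 -0.0335  0.1576] yaw 28.0 u,v 0.0344 -0.0295 polar 0.0453 158.6 F [ 0.54 -0.15  0.75] q6 0.88
```

View pics/w2.png

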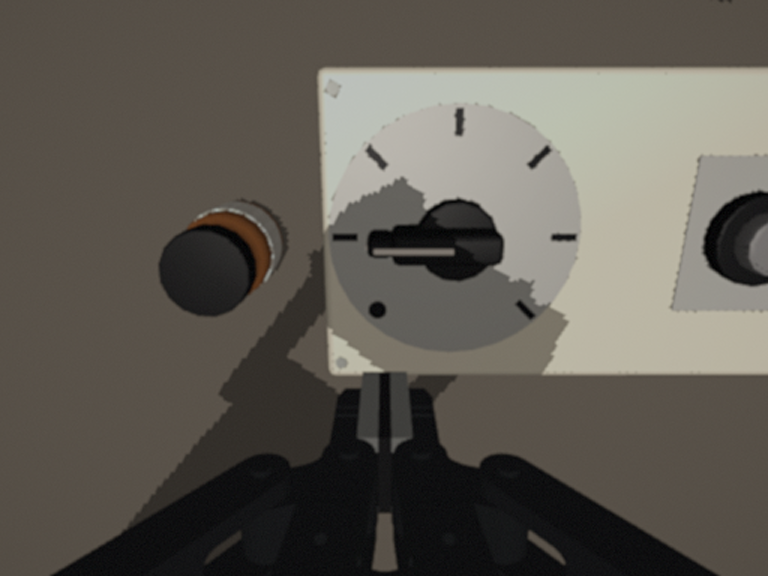

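The lever is still at step 1, horizontal in this view with its tip at (370,243). I refit the centre from this closer view.

```bash
python3 - <<'E'
from h import *
o,im=wrist();st(118)
m=[(377,310),(344,238),(376,157),(460,121),(541,156),(564,238),(525,310)]
c,y,e=fit(im,m,0,0,1.5);print(c,np.degrees(y),np.abs(e).max())
E
```

```text
t 3.7 pos [ 0.5198 -0.0334  0.159 ] yaw 28.0 u,v 0.034 -0.0286 polar 0.0444 158.0 F [-0.21 -0.59  0.43] q6 0.88
[ 0.55903143 -0.0496029 ] 27.856008254787895 0.0008801514982299391
```

Call:
move_arm:
  increments:
    - [[0.13,0,-0.004,0],[0.125,0,-0.004,0],[0,0,0,0],[0,0,0,0],[0,0.011,0,0],[0,0.011,0,0],[0,0.011,0,0],[0,0.011,0,0],[0,0,0,0]]

```text
t: 4.45
tool_pos: [0.5278, -0.0256, 0.0927]
tool_rot: [0.842, 1.4, -0.841]
contact_force: [-0.3, 0.4, 0.5]
opening: 0.0
```

```bash
python3 - <<'E'
from h import *
st(118)
E
```

```text
t 4.45 pos [ 0.5278 -0.0256  0.0927] yaw 28.1 u,v 0.0372 -0.0179 polar 0.0413 143.7 F [-0.3   0.39  0.46] q6 0.89
```

Call:
move_arm:
  increments:
    - [[0,0.0076,-0.0036,0.0333],[0,0.0076,-0.0036,0.0333],[0,0.0076,-0.0036,0.0333],[0,0.0076,-0.0036,0.0333],[0,0.0076,-0.0036,0.0333],[0,0.0076,-0.0036,0.0333],[0,0.0076,-0.0036,0.0333],[0,0.0076,-0.0036,0.0333],[0,0.0076,-0.0036,0.0333],[0,0.0076,-0.0036,0.0333],[0,0.0076,-0.0036,0.0333],[0,0.0076,-0.0036,0.0333],[0,0.0076,-0.0036,0.0333],[0,0.0076,-0.0036,0.0333],[0,0.0076,-0.0036,0.0333],[0,0,0,0]]

```text
t: 5.78
tool_pos: [0.5529, -0.0091, 0.0918]
tool_rot: [1.424, 1.054, -1.423]
contact_force: [0.3, -0.2, 0.5]
opening: 0.0
```

```bash
python3 - <<'E'
from h import *
st(118-45);o,im=wrist();save(im,"w3.png",s=1.5)
E
```

```text
t 5.7833 pos [ 0.5529 -0.0091  0.0918] yaw -17.0 u,v 0.0367 -0.0197 polar 0.0417 101.2 F [ 0.32 -0.2   0.53] q6 1.72
```

View pics/w3.png

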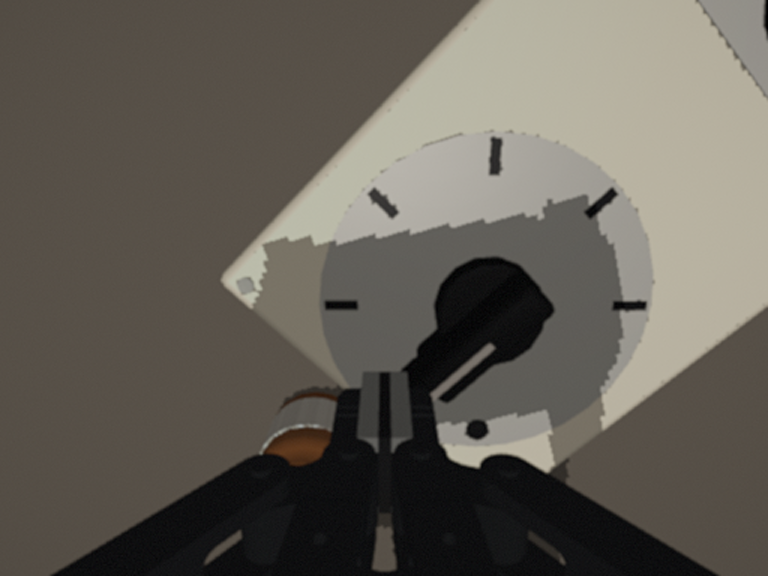

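The dot is at (477,430). The lever still seems to point near step 1, and I measured no force. Next I measure where the lever and fingertip really are, also with the side camera.

```bash
python3 - <<'E'
from h import *
o,im=wrist();st(118)
f=lambda x,y,z:world(im,((y+.5)/1.5-.5,(x+.5)/1.5-.5),z)
a,b=f(490,347,.094),f(443,398,.094);print("line",a,b,np.degrees(np.arctan2(*(b-a)[1::-1])))
for p in [(470,360),(440,385),(425,370),(390,376),(365,376),(500,330)]: 
    r,c=(p[1]+.5)/1.5-.5,(p[0]+.5)/1.5-.5;print(p,world(im,(r,c)).round(4))
E_=np.linalg.inv(im["extrinsics"]);K=im["K"]
for n,x in [("tip",.014),("tcp",0)]:
    P=o["tool_pos"]+R.from_rotvec(o["tool_rot"]).as_matrix()@[x,0,0];q=E_@np.r_[P,1]
    print(n,P,"px1.5",1.5*(K[0][0]*q[0]/-q[2]+K[0][2]),1.5*(K[1][1]*q[1]/q[2]+K[1][2]))
m=[(477,430),(341,305),(384,202),(495,157),(600,203),(629,305)]
s=ctrl.get_image("side")
E=np.linalg.inv(s["extrinsics"]);K=s["K"];q=E@np.r_[.561,-.05,.08,1]
c,r=K[0][0]*q[0]/-q[2]+K[0][2],K[1][1]*q[1]/q[2]+K[1][2];print(c,r)
r,c=int(r),int(c);save(s,"side2.png",(max(r-60,0),r+40,max(c-70,0),c+70),5)
E
```

```text
t 5.8833 pos [ 0.5526 -0.0092  0.0916] yaw -16.8 u,v 0.04 0.0117 polar 0.0417 101.7 F [ 0.79 -0.24  0.25] q6 1.71
line [ 0.55660253 -0.044792    0.094     ] [ 0.54361959 -0.02644903  0.094     ] 125.29043191401375
(470, 360) [ 0.5528 -0.0379  0.0915]
(440, 385) [ 0.5474 -0.0267  0.0923]
(425, 370) [ 0.5519 -0.0232  0.0883]
(390, 376) [ 0.5605 -0.0138  0.1027]
(365, 376) [ 0.5624 -0.0067  0.1023]
(500, 330) [ 0.5605 -0.0491  0.0925]
tip [ 0.55269873 -0.00917384  0.07768401] px1.5 382.5569737858974 364.13498396751015
tcp [ 0.55269623 -0.00917278  0.09168401] px1.5 382.4670010775077 383.9458806373385
299.84654699935606 176.12592099455912
```

View pics/side2.png

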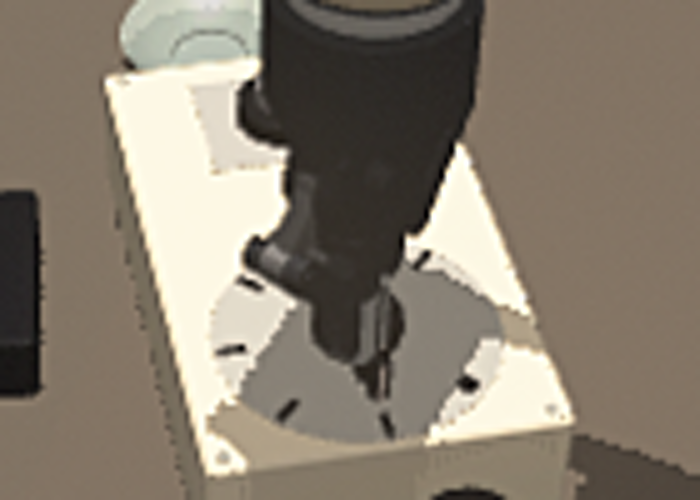

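```bash
python3 - <<'E'
from h import *
o,im=wrist();M=R.from_rotvec(o["tool_rot"]).as_matrix()
for r in range(240,300,3):
    print(r,[(M.T@(world(im,(r,c))-o["tool_pos"])*1000).round(0).tolist() for c in (232,248,262,285)])
E
```

```text
240 [[29.0, -6.0, -13.0], [29.0, -6.0, -4.0], [28.0, -5.0, 4.0], [8.0, 5.0, 15.0]]
243 [[28.0, -7.0, -13.0], [27.0, -7.0, -4.0], [28.0, -7.0, 4.0], [5.0, 4.0, 15.0]]
246 [[28.0, -9.0, -13.0], [29.0, -9.0, -4.0], [29.0, -10.0, 4.0], [2.0, 4.0, 14.0]]
249 [[28.0, -11.0, -13.0], [-10.0, 9.0, -3.0], [-9.0, 9.0, 3.0], [2.0, 3.0, 15.0]]
252 [[28.0, -13.0, -13.0], [-13.0, 9.0, -3.0], [-12.0, 9.0, 3.0], [-0.0, 2.0, 14.0]]
255 [[28.0, -15.0, -13.0], [-16.0, 9.0, -3.0], [-15.0, 9.0, 3.0], [1.0, 0.0, 14.0]]
258 [[28.0, -17.0, -13.0], [-18.0, 9.0, -3.0], [-18.0, 9.0, 3.0], [1.0, -1.0, 14.0]]
261 [[-14.0, 5.0, -10.0], [-22.0, 10.0, -3.0], [-20.0, 9.0, 3.0], [4.0, -5.0, 15.0]]
264 [[-15.0, 5.0, -10.0], [-23.0, 9.0, -3.0], [-24.0, 9.0, 3.0], [-16.0, 5.0, 13.0]]
267 [[-18.0, 5.0, -10.0], [-26.0, 9.0, -3.0], [-25.0, 9.0, 3.0], [-18.0, 5.0, 13.0]]
270 [[-21.0, 5.0, -10.0], [-28.0, 9.0, -3.0], [-28.0, 9.0, 3.0], [-20.0, 5.0, 13.0]]
273 [[-23.0, 5.0, -9.0], [-31.0, 9.0, -3.0], [-30.0, 9.0, 3.0], [-23.0, 5.0, 12.0]]
276 [[-25.0, 5.0, -9.0], [-32.0, 9.0, -3.0], [-32.0, 9.0, 3.0], [-25.0, 5.0, 12.0]]
279 [[-27.0, 5.0, -9.0], [-34.0, 9.0, -3.0], [-34.0, 9.0, 3.0], [-27.0, 4.0, 12.0]]
282 [[-29.0, 4.0, -9.0], [-37.0, 10.0, -2.0], [-37.0, 9.0, 3.0], [-30.0, 5.0, 12.0]]
285 [[-31.0, 4.0, -9.0], [-38.0, 9.0, -2.0], [-38.0, 9.0, 3.0], [-32.0, 5.0, 12.0]]
288 [[-34.0, 5.0, -9.0], [-41.0, 9.0, -2.0], [-39.0, 9.0, 3.0], [-34.0, 5.0, 12.0]]
291 [[-36.0, 5.0, -9.0], [-42.0, 9.0, -2.0], [-42.0, 9.0, 3.0], [-36.0, 5.0, 11.0]]
294 [[-45.0, 10.0, -8.0], [-43.0, 8.0, -2.0], [-42.0, 8.0, 3.0], [-46.0, 10.0, 10.0]]
297 [[-49.0, 11.0, -8.0], [-47.0, 10.0, -2.0], [-43.0, 7.0, 3.0], [-49.0, 11.0, 10.0]]
```

The depth profile shows the shut pads ending about 10 mm behind the TCP, not 14 mm ahead. So the fingers passed about 7 mm over the lever, which fits the missing force. I lift, go back to the near side and descend lower while watching the force.

Call:
move_arm:
  increments:
    - [[-0.08,0,0,0],[0,0,0,-0.0714],[0,0,0,-0.0714],[0,0,0,-0.0714],[0,0,0,-0.0714],[0,0,0,-0.0714],[0,0,0,-0.0714],[0,0,0,-0.0714],[0,-0.08,0.008,0],[0,-0.08,0.008,0],[0,0,0,0],[0.08,0,0,0],[0,0,0,0],[0.02,0,0,0],[0.02,0,0,0],[0,0,0,0]]

```text
t: 7.32
tool_pos: [0.5187, -0.0313, 0.0807]
tool_rot: [0.841, 1.403, -0.842]
contact_force: [-0.4, 0.2, 0.0]
opening: -0.0003
```

```bash
python3 - <<'E'
from h import *
st(118);o,im=wrist();M=R.from_rotvec(o["tool_rot"]).as_matrix()
for r in range(236,258,3):
    print(r,[(M.T@(world(im,(r,c))-o["tool_pos"])*1000).round(0).tolist() for c in (248,262)])
s=ctrl.get_image("side");save(s,"side3.png",(110,216,230,370),5)
E
```

```text
t 7.3167 pos [ 0.5187 -0.0313  0.0807] yaw 28.1 u,v 0.0364 -0.0285 polar 0.0462 156.1 F [-0.41  0.21  0.02] q6 0.88
236 [[18.0, 2.0, -5.0], [16.0, 3.0, 2.0]]
239 [[16.0, 1.0, -5.0], [17.0, 1.0, 2.0]]
242 [[16.0, -1.0, -5.0], [17.0, -1.0, 2.0]]
245 [[17.0, -3.0, -5.0], [18.0, -3.0, 2.0]]
248 [[-8.0, 9.0, -5.0], [-9.0, 9.0, 2.0]]
251 [[-12.0, 9.0, -5.0], [-12.0, 9.0, 2.0]]
254 [[-14.0, 9.0, -4.0], [-14.0, 9.0, 2.0]]
257 [[-17.0, 9.0, -4.0], [-17.0, 9.0, 2.0]]
```

View pics/side3.png

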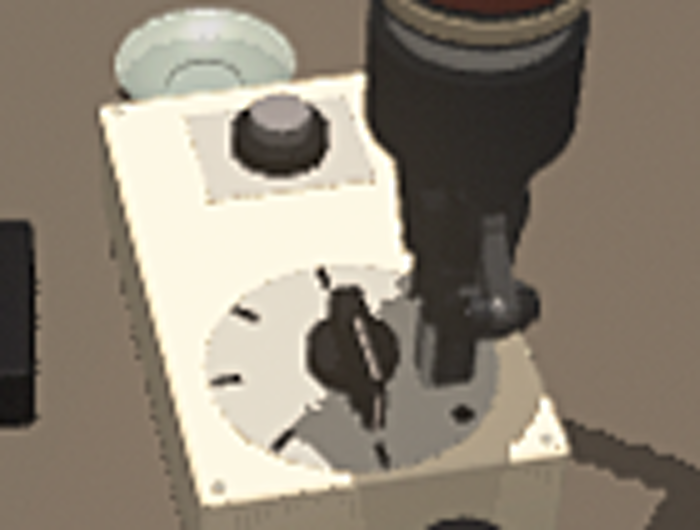

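The lever is at step 1 and the finger is on its near side (side picture 450,350). I lower 10 mm more and approach.

Call:
move_arm:
  increments:
    - [[0.01,0,0,0],[0.01,0,0,0],[0.01,0,0,0],[0.01,0,0,0],[0,0,0,0],[0,0.012,0,0],[0,0.012,0,0],[0,0.012,0,0],[0,0.012,0,0],[0,0,0,0]]

```text
t: 8.25
tool_pos: [0.5298, -0.0256, 0.0715]
tool_rot: [0.841, 1.403, -0.841]
contact_force: [-1.4, 0.1, 0.9]
opening: -0.0003
```

```bash
python3 - <<'E'
from h import *
st(118)
E
```

```text
t 8.25 pos [ 0.5298 -0.0256  0.0715] yaw 28.1 u,v 0.0362 -0.0161 polar 0.0396 141.9 F [-1.38  0.08  0.89] q6 0.89
```

Call:
move_arm:
  increments:
    - [[0,0.0076,-0.0032,0.0333],[0,0.0076,-0.0032,0.0333],[0,0.0076,-0.0032,0.0333],[0,0.0076,-0.0032,0.0333],[0,0.0076,-0.0032,0.0333]]

```text
t: 8.67
tool_pos: [0.5369, -0.0185, 0.0715]
tool_rot: [1.041, 1.308, -1.042]
contact_force: [-2.1, 0.0, 1.0]
opening: -0.0002
```

Call:
move_arm:
  increments:
    - [[0,0.0076,-0.0032,0.0333],[0,0.0076,-0.0032,0.0333],[0,0.0076,-0.0032,0.0333],[0,0.0076,-0.0032,0.0333],[0,0.0076,-0.0032,0.0333],[0,0.0076,-0.0032,0.0333],[0,0,0,0]]

```text
t: 9.25
tool_pos: [0.5484, -0.0127, 0.0716]
tool_rot: [1.273, 1.166, -1.272]
contact_force: [-0.9, 0.0, -0.2]
opening: -0.0001
```

```bash
python3 - <<'E'
from h import *
st(118-33);o,im=wrist();save(im,"w4.png",s=1.5)
E
```

```text
t 9.25 pos [ 0.5484 -0.0127  0.0716] yaw -4.9 u,v 0.0361 -0.0159 polar 0.0394 108.7 F [-0.89  0.03 -0.23] q6 1.5
```

View pics/w4.png

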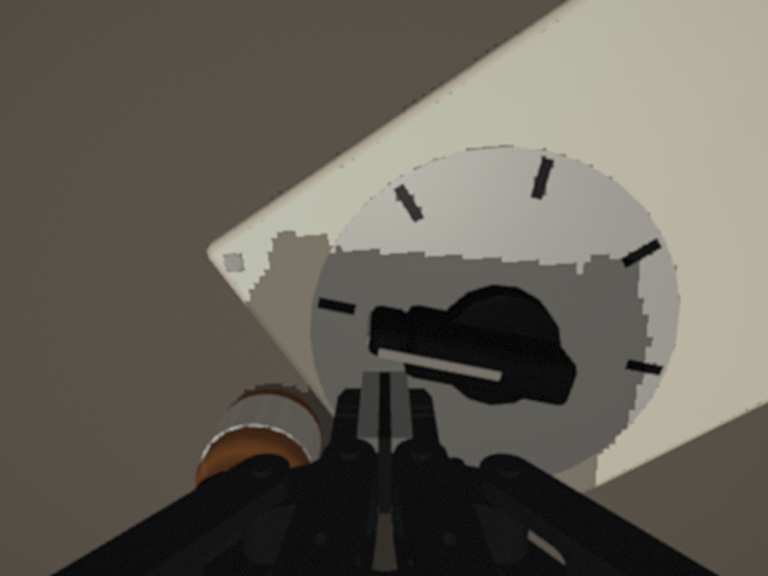

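The lever has snapped to step 2 (mark at 335,305). I continue the arc.

Call:
move_arm:
  increments:
    - [[0,0.0076,-0.0032,0.0333],[0,0.0076,-0.0032,0.0333],[0,0.0076,-0.0032,0.0333],[0,0.0076,-0.0032,0.0333],[0,0.0076,-0.0032,0.0333],[0,0.0076,-0.0032,0.0333],[0,0.0076,-0.0032,0.0333],[0,0.0076,-0.0032,0.0333],[0,0.0076,-0.0032,0.0333],[0,0.0076,-0.0032,0.0333],[0,0.0076,-0.0032,0.0333],[0,0.0076,-0.0032,0.0333],[0,0.0076,-0.0032,0.0333],[0,0.0076,-0.0032,0.0333],[0,0,0,0]]

```text
t: 10.55
tool_pos: [0.5763, -0.0137, 0.0715]
tool_rot: [1.781, 0.704, -1.781]
contact_force: [-0.4, 0.6, -0.1]
opening: 0.0002
```

```bash
python3 - <<'E'
from h import *
st(118-75);o,im=wrist();save(im,"w5.png",s=1.5)
E
```

```text
t 10.55 pos [ 0.5763 -0.0137  0.0715] yaw -46.9 u,v 0.0359 -0.0161 polar 0.0394 67.2 F [-0.39  0.62 -0.06] q6 2.24
```

View pics/w5.png

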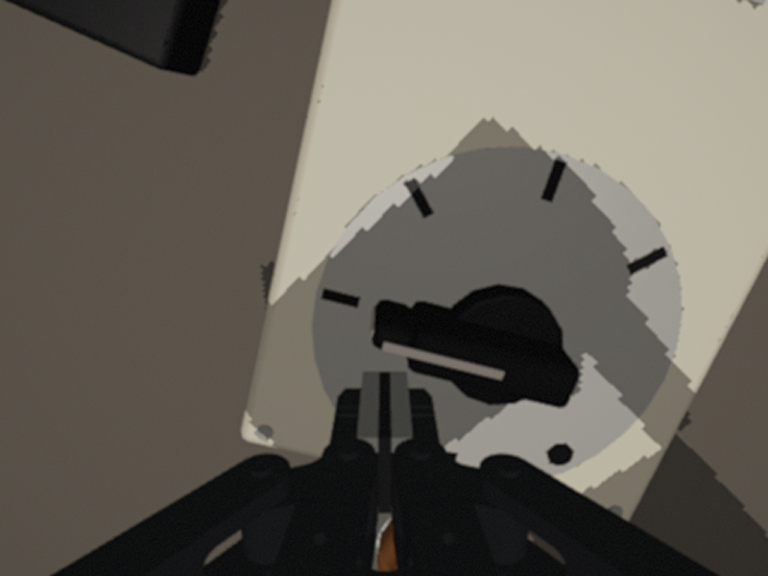

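The lever is at step 3 (mark at 340,298) and the next bar, step 4, is at (420,197). One more push.

Call:
move_arm:
  increments:
    - [[0,0.0076,-0.0032,0.0333],[0,0.0076,-0.0032,0.0333],[0,0.0076,-0.0032,0.0333],[0,0.0076,-0.0032,0.0333],[0,0.0076,-0.0032,0.0333],[0,0.0076,-0.0032,0.0333],[0,0.0076,-0.0032,0.0333],[0,0.0076,-0.0032,0.0333],[0,0.0076,-0.0032,0.0333],[0,0.0076,-0.0032,0.0333],[0,0.0076,-0.0032,0.0333],[0,0.0076,-0.0032,0.0333],[0,0.0076,-0.0032,0.0333],[0,0.0076,-0.0032,0.0333],[0,0,0,0]]

```text
t: 11.85
tool_pos: [0.5964, -0.0332, 0.0714]
tool_rot: [2.211, 0.024, -2.211]
contact_force: [0.8, 0.5, 0.2]
opening: 0.0002
```

```bash
python3 - <<'E'
from h import *
st(118-117);o,im=wrist();save(im,"w6.png",s=1.5)
E
```

```text
t 11.85 pos [ 0.5964 -0.0332  0.0714] yaw -88.8 u,v 0.0357 -0.0162 polar 0.0392 25.4 F [0.76 0.49 0.24] q6 2.94
```

View pics/w6.png

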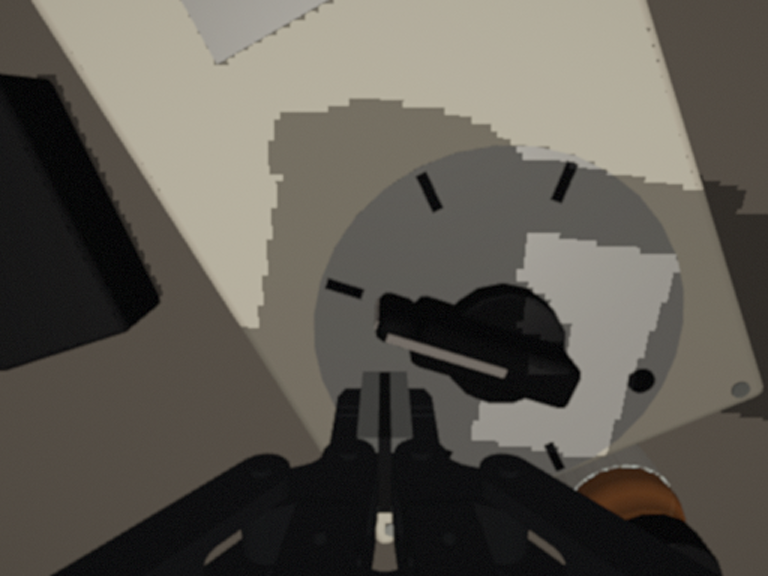

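The lever lies in line with the dot (641,380) and the bar at (345,288), with two more bars after it, so it is at step 4. I retreat, lift and look at the button.

Call:
move_arm:
  increments:
    - [[0,-0.02,0,0],[-0.1,0,0,0],[-0.1,0,0,0],[-0.12,0,0,0],[0,0.12,-0.04,0],[0,0.12,-0.04,0],[0,0,0,0],[0,0,0,0],[0,0,0,0]]

```text
t: 12.65
tool_pos: [0.6171, -0.0869, 0.1509]
tool_rot: [2.21, 0.024, -2.212]
contact_force: [0.3, 0.1, -0.3]
opening: -0.0003
```

```bash
python3 - <<'E'
from h import *
st(-17);o,im=wrist();save(im,"w7.png",s=1.5)
M=R.from_rotvec(o["tool_rot"]).as_matrix()
for t in ctrl.trace("wrist","button_top")[:2]:
    Q=np.argwhere(t["region"]);W=np.array([world(im,p) for p in Q]);k=W[:,2]>.081
    print(t["score"],t["pixel"],len(Q),W[k].mean(0),cv2.minEnclosingCircle((W[k][:,:2]*1e3).astype(np.float32)))
    for d in M.T@(W[k].mean(0)-o["tool_pos"]): print(d/.25)
E
```

```text
t 12.65 pos [ 0.6171 -0.0869  0.1509] yaw -88.8 u,v 0.0644 0.0189 polar 0.0672 -33.3 F [ 0.29  0.14 -0.32] q6 2.86
0.93 [70.8, 245.9] 1804 [ 0.62343535 -0.17285313  0.08571036] ((623.480224609375, -172.76617431640625), 13.854504585266113)
0.2603359563290901
0.3444234349664467
-0.018296230622519706
```

View pics/w7.png

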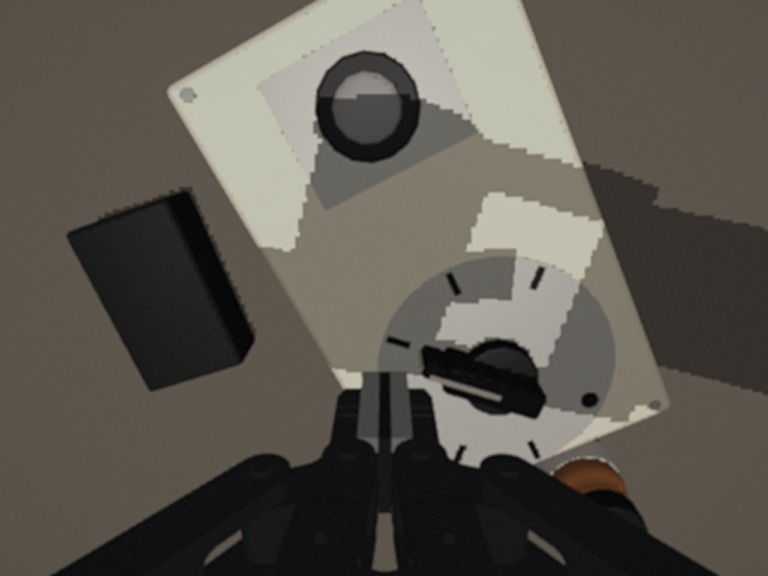

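The button cap is at (367,108) with radius 13.9 mm, and the lever is still at step 4 (mark at 398,343). I move over the cap.

Call:
move_arm:
  increments:
    - [[0,0.115,-0.011,0],[0,0.115,-0.011,0],[0,0.115,-0.011,0],[0,0,0,0],[0.13,0,0,0],[0.14,0,0,0],[0,0,0,0],[0,0,0,0]]

```text
t: 13.42
tool_pos: [0.6258, -0.1718, 0.0819]
tool_rot: [2.206, 0.027, -2.217]
contact_force: [-0.5, 0.2, 0.2]
opening: 0.0003
```

```bash
python3 - <<'E'
from h import *
st(-17)
E
```

```text
t 13.4167 pos [ 0.6258 -0.1718  0.0819] yaw -88.8 u,v 0.0975 0.0976 polar 0.138 -62.0 F [-0.51  0.2   0.16] q6 2.74
```

Now down by 8 mm, to see when the force begins.

Call:
move_arm:
  increments:
    - [[0.008,0,0,0],[0.008,0,0,0],[0.008,0,0,0],[0.008,0,0,0],[0,0,0,0]]

```text
t: 13.83
tool_pos: [0.6288, -0.1737, 0.0773]
tool_rot: [2.214, 0.022, -2.207]
contact_force: [1.3, 0.4, 2.4]
opening: 0.0001
```

Call:
move_arm:
  increments:
    - [[0.006,0,0,0],[0.006,0,0,0],[0,0,0,0]]

```text
t: 14.08
tool_pos: [0.6287, -0.1738, 0.074]
tool_rot: [2.214, 0.022, -2.208]
contact_force: [2.2, 1.8, 5.5]
opening: -0.0003
```

Call:
move_arm:
  increments:
    - [[0.006,0,0,0],[0.006,0,0,0],[0,0,0,0]]

```text
t: 14.33
tool_pos: [0.6289, -0.1738, 0.0737]
tool_rot: [2.213, 0.022, -2.209]
contact_force: [-3.6, 4.0, 16.9]
opening: -0.0003
```

The force jumped to 17 N with almost no further travel, so the button is bottomed. I release straight up.

Call:
move_arm:
  increments:
    - [[0,0,0,0],[-0.02,0,0,0],[-0.04,0,0,0],[-0.1,0,0,0],[-0.15,0,0,0],[-0.15,0,0,0],[-0.15,0,0,0],[0,-0.1,0.15,0],[0,-0.1,0.15,0],[0,-0.1,0.15,0],[0,0,0.15,0],[0,0,0.15,0],[0,0,0,0],[0,0,0,0],[0,0,0,0]]

```text
t: 15.58
tool_pos: [0.4469, -0.1081, 0.2222]
tool_rot: [2.211, 0.022, -2.212]
contact_force: [0.1, 0.4, 0.6]
opening: -0.0002
```

```bash
python3 - <<'E'
from h import *
st(-17);im=ctrl.get_image("top");save(im,"topend.png",(140,270,225,425),4)
for n in ["button_top","dish_mid","jar_mid","slidebox_mid","lever_hub"]:
    for t in ctrl.trace("top",n)[:1]: print(n,t["score"],t["pixel"],world(im,t["pixel"]).round(4))
E
```

```text
t 15.5833 pos [ 0.4469 -0.1081  0.2222] yaw -88.8 u,v -0.0921 0.0889 polar 0.1281 -153.0 F [0.14 0.44 0.64] q6 2.72
dish_mid 0.88 [166.7, 383.4] [ 0.7054 -0.2885  0.0069]
jar_mid 0.85 [233.5, 256.6] [0.4949 0.0429 0.0744]
slidebox_mid 0.64 [149.0, 304.2] [ 0.7321 -0.0682  0.0362]
lever_hub 0.67 [206.8, 298.1] [ 0.5636 -0.0536  0.0976]
```

View pics/topend.png

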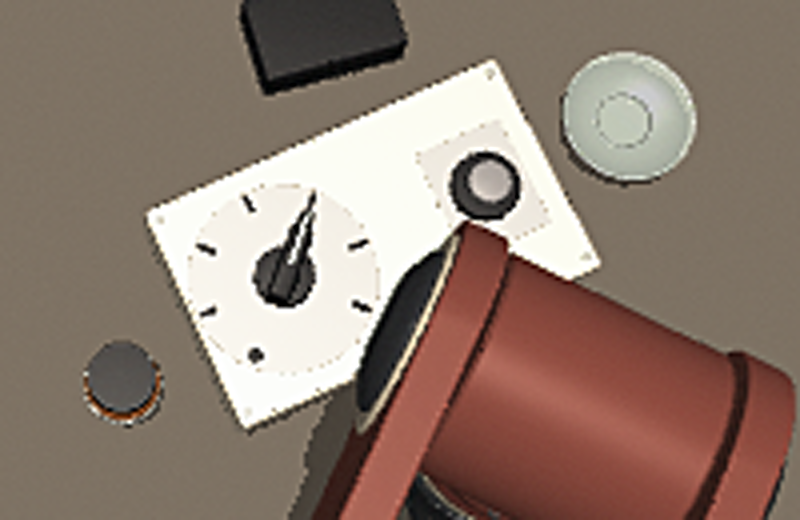

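The lever points at step 4 (311,201), and the cap is back up at (489,181). The console and bystanders are at the same pixels as at the start.

```bash
python3 -c "
from station import ctrl
print(ctrl.finish_job())"
```

```text
the job is handed in; nothing more can be done
None
```

The lever is at step four and the button has been pressed and let go; I handed the job in at about 16 s, and no verdict was reported. With the gripper shut, I pushed the lever click by click from step 1 to step 4. I then pressed the button until it bottomed, shown by about 17 N with no further travel, and lifted clear.

**Last checks:** the final top picture shows the lever at the fourth bar and the button cap looking up. The console, jar, dish and slide box are at the same pixels as at the start, and the arm is clear of everything. The network did not find the button in that last picture, so I judged it up by eye only.

**What disagreed:**
- **Fingertip position:** the wrist camera's depth put the shut fingertips about 10 mm behind the TCP, not 14 mm ahead as stated. My first sweep therefore passed over the lever without touching it. I corrected the height and repeated it.
- **Camera offset:** the wrist and top cameras differed by about 4 mm in x, so I used the middle value.

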